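Dial the code on a jeweller's strongbox and draw its bolt

TASK

Unlock the jeweller's strongbox: roll its three numbered thumbwheels so that 4, 7, 2 stands on top, read from left to right from the box's front edge, which faces the robot. Roll one wheel at a time with a light touch, without touching the wheel next to it. Then slide the bolt's knob fully across, away from the wheels, so that the lid springs ajar; let go, leave the code showing, and leave the things beside the box where they are.

Things in the scene. Friction and masses are not known exactly. Their poses are not given: they have to be found in the camera images.
- strongbox: fixed dark-grey steel strongbox, 240 (x) by 280 (y) by 100 mm high; origin at the centre of its underside; -x is its front edge (to the robot), +y its left end seen from there, z up. On its top front lies a flat aluminium lock plate, surface at z = 100 mm, with wheels and bolt knob in one row at x = -75 mm; the lid, level with it, starts at x = -32 mm.
- wheel_left (a joint): left black thumbwheel of the code lock (at the box's y = +55 mm; wanted digit 4, value 2.513). Endless hinge, rad: digit d is on top at 0.628*d (36 degrees a digit), plus or minus whole turns of 6.283. Grows as the wheel's top rolls from the box's front edge towards the lid. A sprung click holds it at each digit and draws it in from a third of a digit away (it may start between two); passing a click takes 2 N along the rim.
- wheel_middle (a joint): middle black thumbwheel of the code lock (at the box's y = +25 mm; wanted digit 7, value 4.398). Endless hinge, rad: digit d is on top at 0.628*d (36 degrees a digit), plus or minus whole turns of 6.283. Grows as the wheel's top rolls from the box's front edge towards the lid. A sprung click holds it at each digit and draws it in from a third of a digit away (it may start between two); passing a click takes 2 N along the rim.
- wheel_right (a joint): right black thumbwheel of the code lock (at the box's y = -5 mm; wanted digit 2, value 1.257). Endless hinge, rad: digit d is on top at 0.628*d (36 degrees a digit), plus or minus whole turns of 6.283. Grows as the wheel's top rolls from the box's front edge towards the lid. A sprung click holds it at each digit and draws it in from a third of a digit away (it may start between two); passing a click takes 2 N along the rim.
- left_top (a point): highest point of the left wheel; does not turn with it; axes as the box. Smooth hard drum, 30 mm diameter, 10 mm wide, axle along the box's y, 15 mm below this point. It stands 7 mm above the flat lock plate; wheel centres are 30 mm apart. Light axle: pressing with more than 20 N damages the lock, and the rim gives only about 1 mm for 20 N.
- middle_top (a point): highest point of the middle wheel; does not turn with it; axes as the box. Smooth hard drum, 30 mm diameter, 10 mm wide, axle along the box's y, 15 mm below this point. It stands 7 mm above the flat lock plate; wheel centres are 30 mm apart. Light axle: pressing with more than 20 N damages the lock, and the rim gives only about 1 mm for 20 N.
- right_top (a point): highest point of the right wheel; does not turn with it; axes as the box. Smooth hard drum, 30 mm diameter, 10 mm wide, axle along the box's y, 15 mm below this point. It stands 7 mm above the flat lock plate; wheel centres are 30 mm apart. Light axle: pressing with more than 20 N damages the lock, and the rim gives only about 1 mm for 20 N.
- bolt (a joint): slide of the bolt, in m: 0 locked, 0.015 fully drawn, where it meets a firm stop. It grows as the knob moves along the box's -y, away from the wheels. It moves with 3 to 6 N and stays where it is left; with any wheel off the code it stops after 1.5 mm.
- bolt_knob (a point): centre of the bolt's dark steel knob, which moves with the bolt (axes as the strongbox): a block 16 mm (x) by 22 mm (y) by 17 mm high, standing 1 to 18 mm above the lock plate, 60 mm to the right of the right wheel; free plate around it.
- lid (a joint): hinge of the sheet-steel lid, along its rear edge, in rad: 0 shut, 0.16 ajar (its front edge raised 24 mm). A spring lifts it by itself when the bolt has been drawn about 12 mm.
- bottle: small amber glass bottle, 36 mm in diameter, 75 mm high, standing at the left of the box; origin at the centre of its underside
- dish: white ceramic dish, 72 mm in diameter, 30 mm high, at the right of the box; origin at the centre of its underside
- dapping_block: steel dapping block, a 50 mm cube with round dimples, standing at the left of the box, behind the bottle; origin at the centre of its underside

How it is judged (in metres and radians):
On the way:
1. all three wheels show the code 4-7-2, with the bolt still locked ((value of joint wheel_left between -3.9199 and -3.6199 rad or value of joint wheel_left between 2.3633 and 2.6633 rad or value of joint wheel_left between 8.6465 and 8.9465 rad) and (value of joint wheel_middle between -2.035 and -1.735 rad or value of joint wheel_middle between 4.2482 and 4.5482 rad or value of joint wheel_middle between 10.5314 and 10.8314 rad) and (value of joint wheel_right between -5.1765 and -4.8765 rad or value of joint wheel_right between 1.1066 and 1.4066 rad or value of joint wheel_right between 7.3898 and 7.6898 rad) and value of joint bolt below 0.004 m), for 0.2 s.
At the end, for the whole second after the job is handed in: the wheels stand at 4, 7 and 2 from left to right (each within 0.15 rad of the digit's value, whole turns allowed), the bolt is drawn by more than 12.5 of its 15 mm and at rest, and the lid has sprung ajar by more than 0.1 rad ((value of joint wheel_left between -3.9199 and -3.6199 rad or value of joint wheel_left between 2.3633 and 2.6633 rad or value of joint wheel_left between 8.6465 and 8.9465 rad) and (value of joint wheel_middle between -2.035 and -1.735 rad or value of joint wheel_middle between 4.2482 and 4.5482 rad or value of joint wheel_middle between 10.5314 and 10.8314 rad) and (value of joint wheel_right between -5.1765 and -4.8765 rad or value of joint wheel_right between 1.1066 and 1.4066 rad or value of joint wheel_right between 7.3898 and 7.6898 rad) and value of joint bolt above 0.0125 m and value of joint lid above 0.1 rad and velocity of joint bolt below 0.01 m/s); the robot touches nothing.
It fails at once if a thumbwheel is pressed with more than 20 N (contact force between the fingers and wheel_left above 20 N or contact force between the fingers and wheel_middle above 20 N or contact force between the fingers and wheel_right above 20 N).
It fails at once if two neighbouring thumbwheels are touched at the same time ((contact force between the fingers and wheel_left above 0.3 N and contact force between the fingers and wheel_middle above 0.3 N) or (contact force between the fingers and wheel_middle above 0.3 N and contact force between the fingers and wheel_right above 0.3 N)).
It fails at once if a thing beside the box is moved by more than 20 mm (distance of any of bottle, dish, dapping_block from where it was at the start of the episode above 0.02 m).
It also fails if it takes over 72 s, if anything falls off the work surface, if the arm or the gripper's body presses on something with over 40 N, if the wrist force passes 120 N, or if a joint passes its speed limit or range.

ROBOT

A 7-joint arm with a two-finger parallel gripper is mounted at the origin on the work surface. World frame = base frame: x ahead of the robot, y to its left, z up, the work surface at z = 0. Lengths are in m, angles in degrees, forces in N, time in s.
With the tool pointing down it reaches from about 0.425 to 1.025 m from the base axis. Payload 3.6 kg.
Tool frame: the origin (TCP) lies midway between the tips of the shut fingers; the grasp point (between the pads) lies 19 mm behind it (env.grip_depth is the distance from the TCP to the grasp point, in m); y points along the fingers, z is the direction in which the jaws open and shut, and the axes are right-handed (so a half turn about y gives the same grasp; the last joint's range is limited). The gripper opens to 85 mm and grips with 20 to 120 N. Pads are 22 mm wide; open, the fingers measure 114 mm over their backs; the gripper's body (76 mm by 85 mm) begins 54 mm behind the grasp point. The pads swing forward as they close: fully open they stand 13 mm farther back than shut.
Start: joints at [67.294, 33.873, 2.773, 92.16, -1.908, 54.013, -1.931], TCP at [0.216, -0.692, 0.231] pointing down, gripper open.
Joint ranges: [-153.93, 153.93], [-27.13, 128.08], [-72.61, 78.16], [10.71, 143.7], [-87.88, 267.88], [4.46, 118.87], [-176.78, 176.78]. Speed limits (degrees/s): [147.25, 147.25, 180, 180, 180, 180, 180].

INTERFACE

Orientations are given as [roll, pitch, yaw] about the fixed x, y, z axes, in that order (R = Rz(yaw) Ry(pitch) Rx(roll)).
In Python, from plant import env, viewer, nets gives the robot as it stands. The module is installed in compiled form; this text tells all that it offers.
- The arm moves only by the shell command python3 -m jog 'ROWS' [FORCE]. ROWS is JSON, a list of rows, each a list of 7 numbers: the turn, a rotation vector about the tool's x, y, z in rad, then the shift along the tool's x, y, z in mm, then the finger opening in mm, from 0 to 85.4. A call has 1 to 10 rows; each row shifts and turns the commanded pose from where the row before left it, along the tool's axes as they then stand; what a row does not reach is not made up. A row lasts 1/10 s, in which the tool goes at most 50 mm and 8.59 degrees, less where a joint would pass 70% of its speed; a pose out of reach is approached as far as the arm can. A call with a gripper value outside its range is refused whole. The fingers move at their own pace and stop on an object; FORCE is the grip in N (left out, the last holds). Time passes only in rows, so rows that do not move let the fingers close. It gives the time, the measured TCP pose, the force and the opening at its end, in the units of the state.
- env.sense(): the state, without advancing time (a new reading comes with each control period).
- viewer.capture(name): name is "scene" or "top" or "wrist"; returns the picture (480x640x3 uint8, blue, green, red); there is no depth.
- viewer.camera_info(name): a dict with "vfov" (degrees; the focal length in pixels is half the picture's height over the tangent of half this angle, whatever the lens; pixels are square), "cx", "cy" (the principal point, pixels), "k1" (the pictures are not rectified: a ray, as slopes to the right and down, at radius r is drawn at 1 + k1 r^2 times it, then the intrinsics apply), "R" (3x3) and "t" (3): a world point X has camera coordinates R X + t. Camera axes: x right, y down, z forward; pixel columns grow to the right and rows downward; lengths in m; the calibration is good to about 2 mm. A picture is of the moment at which its call begins: read the wrist's pose just before it. camera_info takes no time and is no camera call; for the wrist camera it gives the pose at the moment of the call.
- env.job_done(): hands the job in, once; it reports no verdict.
Trained networks look in the newest picture that a camera, given by its name, has taken for a name from the list of things; names that differ only in an ending like _2 or _b are one class to them, and where a whole thing is asked for, a point or a joint stands for the part that bears it (a point fixed in the world has none). Each returns a list of dicts, best first, with "score" (0 to 1); they miss things now and then, are a little off and sometimes report something else, mostly with a low value. They report only what shows in the picture. A call takes as long as a camera call.
- nets.trace(query, camera): "pixels" (480x640 bool, what is visible of it).
- nets.mark_of(query, camera): "centre" ([x, y, z] in m, in world coordinates, good to about 4 mm: a listed point, or the origin of a listed thing).
The state is a dict: "time": time; "joint_pos": joint angles; "qvel": joint speeds; "tau": joint torques, N m; "tcp_pos": TCP position; "tool_rot": TCP orientation; "ft_force": force on the tool from outside, world axes, zero at the start; "moment": the same for the moment, N m; "gripper_width": finger opening in m.
Only numpy, scipy, OpenCV 4.12 (cv2) and the standard library are available. Lean on these libraries where they do the work, as an engineer would, in place of code of your own. Each camera call takes 0.05 s, during which the arm holds its last target.

## Working session

There is one attempt and no reset: what is moved stays moved. The work goes in short steps, Python scripts to look and compute and a shell command to move; the robot and the scene stay as the last step left them, time stands still between calls to the robot, and variables do not carry over. Pictures are saved under pics/ and viewed, and the job is handed in when it is done.

```bash
mkdir -p pics; ls; cat > h.py <<'E'
import numpy as np,cv2
from plant import env,viewer,nets
def cap(c,n):
    im=viewer.capture(c); cv2.imwrite('pics/%s.png'%n,im); return im
E
python3 - <<'E'
from h import *
s=env.sense(); print({k:np.round(v,4).tolist() for k,v in s.items()})
for c in ['scene','top','wrist']:
    cap(c,c+'0')
    i=viewer.camera_info(c); print(c,i['vfov'],np.round(-np.array(i['R']).T@i['t'],3),np.round(i['R'],2).tolist())
for q in ['strongbox','left_top','middle_top','right_top','bolt_knob','bottle','dish','dapping_block']:
    for c in ['scene','top']:
        r=nets.mark_of(q,c); print(q,c,[(round(x['score'],2),np.round(x['centre'],4).tolist()) for x in r[:2]])
print(env.sense()['time'])
E
```

```text
pics
{'time': 0.0, 'joint_pos': [67.2967, 33.9288, 2.7682, 92.2385, -1.9065, 54.0108, -1.9319], 'qvel': [0.0432, -0.0203, 0.0903, -0.018, -0.0304, 0.0537, -0.1036], 'tau': [0.0003, -54.8685, 1.5466, -19.8121, 0.0093, 0.0088, -0.0], 'tcp_pos': [0.2159, -0.6912, 0.2301], 'tool_rot': [-90.1317, -0.0092, -162.6501], 'ft_force': [-0.0111, 0.2624, -0.0185], 'moment': [-0.0344, 0.03, -0.0108], 'gripper_width': 0.0854}
scene 44.73248875232794 [1.167 0.299 0.784] [[-0.45, 0.9, 0.02], [0.66, 0.34, -0.67], [-0.6, -0.29, -0.74]]
top 51.6653284296762 [0.52  0.018 0.818] [[-0.01, -1.0, 0.01], [-0.99, 0.01, -0.11], [0.11, -0.01, -0.99]]
wrist 66.61772423577575 [ 0.289 -0.669  0.373] [[0.3, -0.95, -0.0], [-0.91, -0.29, 0.3], [-0.29, -0.09, -0.95]]
strongbox scene [(0.82, [0.6453, 0.0309, -0.005])]
strongbox top [(0.61, [0.645, 0.0258, 0.0009])]
left_top scene [(0.96, [0.5804, 0.0966, 0.1068])]
left_top top [(0.68, [0.5804, 0.0975, 0.1063])]
middle_top scene [(0.79, [0.5797, 0.0667, 0.1058])]
middle_top top [(0.74, [0.5716, 0.0633, 0.1072])]
right_top scene [(0.64, [0.5709, 0.037, 0.1078])]
right_top top []
bolt_knob scene [(0.55, [0.5601, -0.0232, 0.1056])]
bolt_knob top [(0.65, [0.5617, -0.0205, 0.1087])]
bottle scene [(0.82, [0.5776, 0.2537, 0.0012])]
bottle top [(0.97, [0.5808, 0.2518, 0.0025]), (0.62, [0.6459, 0.0284, 0.0016])]
dish scene [(0.78, [0.5206, -0.1619, 0.0017])]
dish top [(0.7, [0.5267, -0.1662, -0.0015]), (0.59, [0.5841, 0.0966, 0.1069])]
dapping_block scene [(0.95, [0.6886, 0.2244, -0.0024])]
dapping_block top [(0.77, [0.6874, 0.2181, -0.0048]), (0.58, [0.5799, 0.0915, 0.1104])]
0.95
```

View pics/scene0.png

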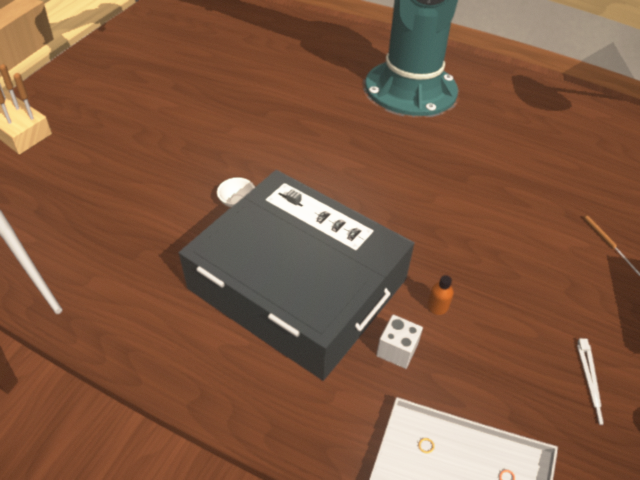

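View pics/top0.png

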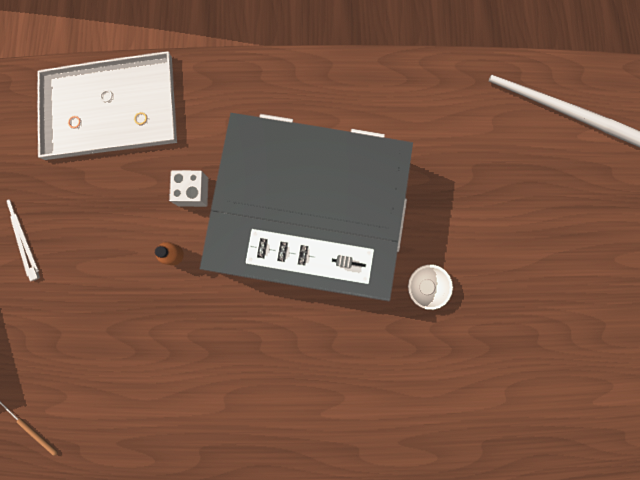

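View pics/wrist0.png

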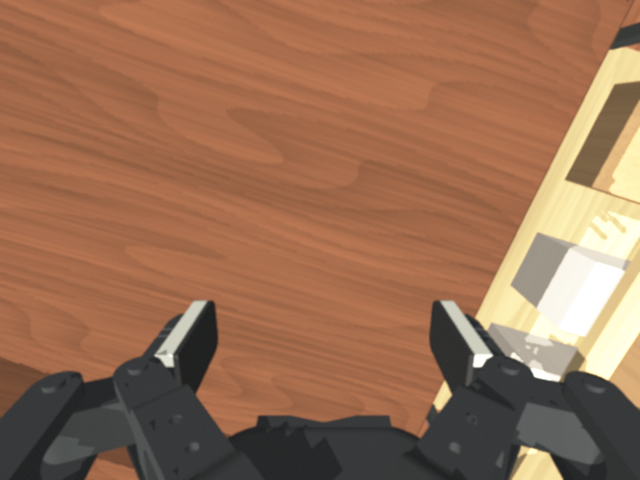

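The scene and top pictures show the box with its front edge towards the robot, yawed about -9°. The plate runs from (248,240) to (373,275) in the top view, with wheels at (262,248), (283,252), (303,255) and the knob at about (348,262). The nets agree. I'll swing over there next.

```bash
python3 -m jog '[[0,-0.07,0,-50,0,0,85],[0,-0.07,0,-50,0,0,85],[0,-0.07,0,-50,0,0,85],[0,-0.07,0,-50,0,0,85],[0,-0.07,0,-50,0,0,85],[0,-0.07,0,-50,0,0,85],[0,-0.07,0,-50,0,0,85],[0,-0.07,0,-50,0,0,85]]'
python3 -m jog '[[0,-0.07,0,-50,0,0,0],[0,-0.07,0,-50,0,0,0],[0,-0.07,0,-50,0,0,0],[0,-0.07,0,-50,0,0,0],[0,-0.07,0,-50,0,0,0],[0,-0.07,0,-50,0,0,0],[0,-0.07,0,-50,0,0,0],[0,-0.055,0,-50,0,0,0],[0,0,0,0,0,0,0]]'
python3 - <<'E'
from h import *
s=env.sense(); print(s['tcp_pos'],s['tool_rot'],s['joint_pos'],s['time'])
E
```

```text
time: 1.75
tcp_pos: [0.555, -0.4853, 0.2314]
tool_rot: [-90.0, -0.0, -130.4]
ft_force: [0.1, 0.0, 0.0]
gripper_width: 0.0852
time: 2.65
tcp_pos: [0.7319, -0.119, 0.2318]
tool_rot: [-90.0, 0.5, -98.5]
ft_force: [0.6, 1.9, 1.0]
gripper_width: 0.0001
[ 0.73190988 -0.11902452  0.2317762 ] [-89.95540682   0.54894278 -98.46737874] [ 15.75086861  35.80118765 -15.67763314  89.1611582   10.28669724
  56.39272715 -11.26199465] 2.65
```

```bash
python3 -m jog '[[0,0,0,-23,7,-44,0],[0,0,0,-23,7,-44,0],[0,0,0,-23,7,-44,0],[0,0,0,-23,7,-44,0],[0,0,0,0,0,-7,0],[0,0,0,0,0,0,0],[0,0,0,0,0,0,0]]'
python3 - <<'E'
from h import *
s=env.sense(); print(s['tcp_pos'],s['tool_rot'],s['joint_pos'],s['time'],s['ft_force'])
i=viewer.camera_info('wrist')
cap('wrist','w1')
for q in ['left_top','middle_top','right_top','bolt_knob','strongbox']:
    for c in ['wrist']:
        r=nets.mark_of(q,c); print(q,c,[(round(x['score'],2),np.round(x['centre'],4).tolist()) for x in r[:2]])
E
```

```text
time: 3.35
tcp_pos: [0.5661, -0.0139, 0.204]
tool_rot: [-89.9, -0.0, -99.4]
ft_force: [-0.2, 0.3, 0.1]
gripper_width: 0.0002
[ 0.56605822 -0.01392756  0.20401285] [-8.98546595e+01 -4.62116713e-03 -9.94164904e+01] [  9.08479     25.1650114  -16.39679152 113.86733601  10.35828809
  42.19910245 -22.93943462] 3.35 [-0.24396372  0.29625553  0.06354235]
left_top wrist [(0.88, [0.5815, 0.095, 0.1056])]
middle_top wrist [(0.62, [0.5745, 0.0626, 0.1081])]
right_top wrist [(0.71, [0.5698, 0.0356, 0.1086])]
bolt_knob wrist [(0.63, [0.5594, -0.0227, 0.1095])]
strongbox wrist [(0.51, [0.5597, -0.0216, 0.1083])]
```

View pics/w1.png

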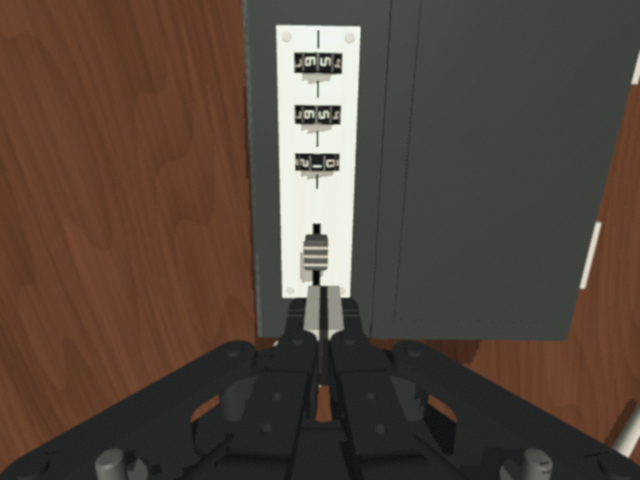

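```bash
python3 - <<'E'
import cv2
im=cv2.imread('pics/w1.png')[25:195,270:370]
im=cv2.rotate(im,cv2.ROTATE_90_CLOCKWISE) if 0 else im
im=cv2.rotate(im,cv2.ROTATE_90_COUNTERCLOCKWISE) # try
cv2.imwrite('pics/w1z.png',cv2.resize(im,None,fx=4.5,fy=4.5,interpolation=cv2.INTER_CUBIC))
E
```

```text
(no output)
```

View pics/w1z.png

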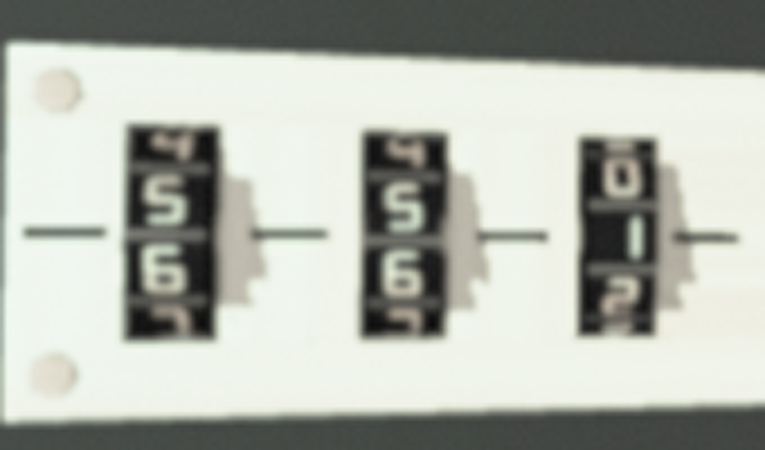

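```bash
cat >> h.py <<'E'
def ray(px,i,z):
    f=240/np.tan(np.radians(i['vfov'])/2)
    d=(np.array(px,float)-[i['cx'],i['cy']])/f
    u=d.copy()
    for _ in range(20): u=d/(1+i['k1']*(u@u))
    R=np.array(i['R']);t=np.array(i['t']); c=-R.T@t; v=R.T@np.array([u[0],u[1],1]); return c+v*(z-c[2])/v[2]
E
python3 - <<'E'
from h import *
i=viewer.camera_info('wrist')
for n,p,z in [('l',(318.5,64),.107),('m',(318,115),.107),('r',(317.5,162),.107),('knob',(316,252),.118),('knobfar',(317,235),.118),('knobnear',(316,271),.118),('pl1',(277,26),.1),('pl2',(360,27),.1)]: print(n,np.round(ray(p,i,z),4))
i=viewer.camera_info('top')
for n,p,z in [('l',(262,248),.107),('m',(283,252),.107),('r',(303,255),.107)]: print(n,np.round(ray(p,i,z),4))
E
```

```text
l [0.5795 0.0936 0.107 ]
m [0.5744 0.0652 0.107 ]
r [0.5692 0.0369 0.107 ]
knob [ 0.5587 -0.02    0.118 ]
knobfar [ 0.5613 -0.0084  0.118 ]
knobnear [ 0.5564 -0.0334  0.118 ]
pl1 [0.5586 0.1187 0.1   ]
pl2 [0.6073 0.1102 0.1   ]
l [0.5803 0.0936 0.107 ]
m [0.5741 0.0633 0.107 ]
r [0.5694 0.0346 0.107 ]
```

Rotated view: the left and middle wheels stand between 5 and 6, and the right wheel shows 1. The needed moves are left -1.5 digits, middle +1.5 and right +1. I start with the right wheel.

```bash
python3 -m jog '[[0,0,0,-25,0,-4.5,0],[0,0,0,-25,0,-4.5,0],[0,0,0,0,40,0,0],[0,0,0,0,38,0,0],[0,0,0,0,10,0,0],[0,0,0,0,0,0,0],[0,0,0,0,0,0,0]]'
python3 - <<'E'
from h import *
s=env.sense(); print(s['tcp_pos'],s['tool_rot'],s['time'],s['ft_force'])
cap('wrist','w2'); cap('scene','s2')
im=np.hstack([cv2.imread('pics/w2.png')[60:440,180:480],cv2.resize(cv2.imread('pics/s2.png')[160:280,240:400],None,fx=3,fy=3.1666)]); cv2.imwrite('pics/w2s.png',im)
E
```

```text
time: 4.35
tcp_pos: [0.5648, 0.0379, 0.1163]
tool_rot: [-89.9, 0.0, -99.4]
ft_force: [1.1, -0.5, 1.0]
gripper_width: -0.0001
[0.56480392 0.03785162 0.11632777] [-8.99048476e+01  3.09407240e-02 -9.93700262e+01] 4.35 [ 1.13279517 -0.45297387  0.98706475]
```

View pics/w2s.png

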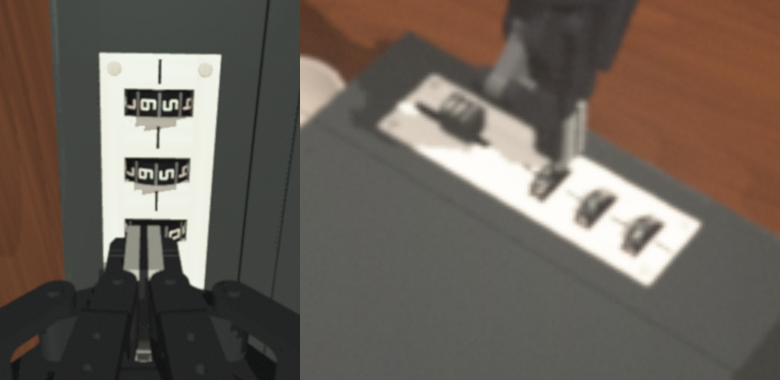

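```bash
python3 -m jog '[[0,0,0,0,3,0,0],[0,0,0,0,2,0,0],[0,0,0,0,0,0,0],[0,0,0,0,0,0,0]]'
python3 -m jog '[[0,0,0,0,0.5,0,0],[0,0,0,0,0.5,0,0],[0,0,0,0,0,0,0]]'
python3 -m jog '[[0,0,0,0,0.5,0,0],[0,0,0,0,0,0,0]]'
```

```text
time: 4.85
tcp_pos: [0.5637, 0.0378, 0.1105]
tool_rot: [-90.0, -0.0, -99.3]
ft_force: [-0.4, 0.5, 0.2]
gripper_width: 0.0002
time: 5.15
tcp_pos: [0.5636, 0.0379, 0.1093]
tool_rot: [-90.0, -0.0, -99.3]
ft_force: [0.1, -0.5, 0.9]
gripper_width: -0.0001
time: 5.35
tcp_pos: [0.5636, 0.0379, 0.1088]
tool_rot: [-90.0, -0.0, -99.3]
ft_force: [-0.7, -0.1, -0.2]
gripper_width: 0.0
```

```bash
python3 -m jog '[[0,0,0,0,0.3,2,0],[0,0,0,0,0,0,0]]'
python3 -m jog '[[0,0,0,0,0.4,0,0],[0,0,0,0,0,0,0]]'
python3 -m jog '[[0,0,0,0,0.4,0,0],[0,0,0,0,0,0,0]]'
python3 -m jog '[[0,0,0,0,0.3,0,0],[0,0,0,0,0,0,0]]'
```

```text
time: 5.55
tcp_pos: [0.5661, 0.0375, 0.1086]
tool_rot: [-90.0, 0.0, -99.3]
ft_force: [0.3, 0.0, 0.1]
gripper_width: 0.0002
time: 5.75
tcp_pos: [0.5656, 0.0376, 0.1081]
tool_rot: [-90.0, -0.0, -99.3]
ft_force: [-0.3, 0.3, -0.0]
gripper_width: -0.0002
time: 5.95
tcp_pos: [0.5656, 0.0376, 0.1077]
tool_rot: [-90.0, -0.0, -99.3]
ft_force: [0.2, 0.1, -0.3]
gripper_width: -0.0001
time: 6.15
tcp_pos: [0.5656, 0.0376, 0.1074]
tool_rot: [-90.0, -0.0, -99.3]
ft_force: [-0.7, 0.3, -0.2]
gripper_width: -0.0001
```

```bash
for k in 1 2; do :; done; python3 -m jog '[[0,0,0,0,0.3,0,0],[0,0,0,0,0,0,0]]'
python3 -m jog '[[0,0,0,0,0.3,0,0],[0,0,0,0,0,0,0]]'

```

```text
time: 6.35
tcp_pos: [0.5657, 0.0376, 0.1072]
tool_rot: [-90.0, 0.0, -99.3]
ft_force: [0.8, 0.1, -0.0]
gripper_width: -0.0003
time: 6.55
tcp_pos: [0.5658, 0.0376, 0.1071]
tool_rot: [-90.0, -0.0, -99.3]
ft_force: [-0.1, -0.0, 2.1]
gripper_width: 0.0
```

```bash
python3 -m jog '[[0,0,0,0,0.4,0,0],[0,0,0,0,0,0,0]]'
python3 -m jog '[[0,0,0,0,0.3,0,0],[0,0,0,0,0,0,0]]'

```

```text
time: 6.75
tcp_pos: [0.5658, 0.0375, 0.107]
tool_rot: [-90.0, -0.0, -99.3]
ft_force: [-1.0, 0.5, 5.6]
gripper_width: -0.0001
time: 6.95
tcp_pos: [0.5659, 0.0376, 0.1069]
tool_rot: [-90.0, -0.0, -99.3]
ft_force: [-1.6, -0.3, 6.7]
gripper_width: -0.0001
```

```bash
python3 -m jog '[[0,0,0,0,0,1,0],[0,0,0,0,0,1,0],[0,0,0,0,0,1,0]]'
python3 -m jog '[[0,0,0,0,0,1,0],[0,0,0,0,0,1,0],[0,0,0,0,0,0,0]]'
python3 - <<'E'
from h import *
im=cap('wrist','w3'); cv2.imwrite('pics/w3z.png',cv2.resize(im[100:380,240:400],None,fx=2,fy=2))
E
```

```text
time: 7.25
tcp_pos: [0.5685, 0.0371, 0.1069]
tool_rot: [-90.0, -0.0, -99.3]
ft_force: [-2.1, -1.1, 7.2]
gripper_width: -0.0
time: 7.55
tcp_pos: [0.5716, 0.0365, 0.107]
tool_rot: [-89.9, 0.0, -99.4]
ft_force: [-0.6, -0.8, 5.0]
gripper_width: 0.0001
```

View pics/w3z.png

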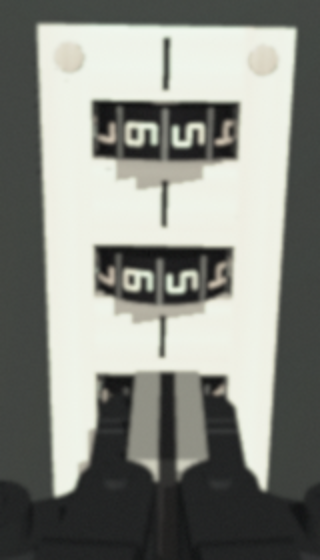

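```bash
python3 -m jog '[[0,0,0,0,0,1,0],[0,0,0,0,0,1,0],[0,0,0,0,0,1,0],[0,0,0,0,0,0,0]]'
python3 -m jog '[[0,0,0,0,0,1.3,0],[0,0,0,0,0,0,0]]'
python3 -m jog '[[0,0,0,0,-3,0,0],[0,0,0,0,-5,0,0],[0,0,0,35,-10,0,0],[0,0,0,0,0,0,0]]'
python3 - <<'E'
from h import *
im=cap('wrist','w4'); cv2.imwrite('pics/w4z.png',cv2.resize(im[50:330,240:400],None,fx=2,fy=2))
E
```

```text
time: 8.0
tcp_pos: [0.5748, 0.036, 0.1069]
tool_rot: [-89.9, 0.0, -99.4]
ft_force: [0.3, -1.5, 5.8]
gripper_width: -0.0004
time: 8.2
tcp_pos: [0.5753, 0.0359, 0.1069]
tool_rot: [-90.0, -0.0, -99.4]
ft_force: [-1.6, -0.8, 7.4]
gripper_width: -0.0003
time: 8.6
tcp_pos: [0.5685, -0.0037, 0.1247]
tool_rot: [-90.0, -0.2, -99.7]
ft_force: [-0.5, -1.0, -0.0]
gripper_width: 0.0006
```

View pics/w4z.png

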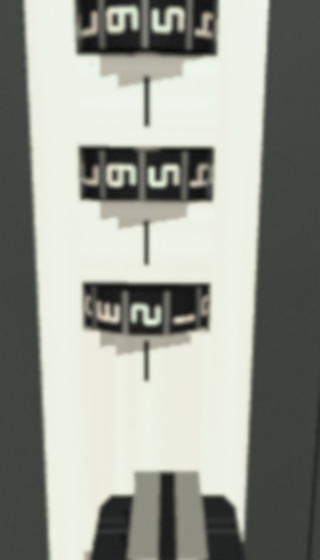

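The right wheel now shows 2. Next is the middle wheel.

```bash
python3 -m jog '[[0,0,0,-35,0,-5,0],[0,0,0,-34,0,-4,0],[0,0,0,0,8,0,0],[0,0,0,0,5,0,0],[0,0,0,0,0,0,0],[0,0,0,0,0,0,0]]'

```

```text
time: 9.25
tcp_pos: [0.5711, 0.0696, 0.1107]
tool_rot: [-90.1, -0.1, -99.4]
ft_force: [0.1, 0.2, 0.6]
gripper_width: 0.0003
```

```bash
python3 -m jog '[[0,0,0,3.5,2,0,0],[0,0,0,0,1,0,0],[0,0,0,0,0,0,0],[0,0,0,0,0,0,0]]'
python3 -m jog '[[0,0,0,0,0.4,0,0],[0,0,0,0,0,0,0]]'

```

```text
time: 9.65
tcp_pos: [0.5709, 0.0674, 0.1083]
tool_rot: [-90.0, 0.0, -99.4]
ft_force: [0.7, -0.7, -0.6]
gripper_width: -0.0
time: 9.85
tcp_pos: [0.5709, 0.0677, 0.1078]
tool_rot: [-90.0, 0.0, -99.3]
ft_force: [-0.2, 0.6, 0.4]
gripper_width: -0.0002
```

```bash
python3 -m jog '[[0,0,0,0,0.4,0,0],[0,0,0,0,0.3,0,0],[0,0,0,0,0,0,0]]'
python3 -m jog '[[0,0,0,0,0.3,0,0],[0,0,0,0,0,0,0]]'

```

```text
time: 10.15
tcp_pos: [0.5709, 0.0677, 0.1071]
tool_rot: [-90.0, -0.0, -99.3]
ft_force: [-0.4, 0.1, 1.5]
gripper_width: -0.0001
time: 10.35
tcp_pos: [0.571, 0.0677, 0.107]
tool_rot: [-90.0, 0.0, -99.3]
ft_force: [-0.8, 0.1, 3.6]
gripper_width: -0.0
```

```bash
python3 -m jog '[[0,0,0,0,0.5,0,0],[0,0,0,0,0,0,0]]'
python3 -m jog '[[0,0,0,0,0,1,0],[0,0,0,0,0,1,0],[0,0,0,0,0,1,0],[0,0,0,0,0,1,0],[0,0,0,0,0,1,0],[0,0,0,0,0,0.8,0],[0,0,0,0,0,0,0]]'
python3 -m jog '[[0,0,0,0,-3,0,0],[0,0,0,0,-5,0,0],[0,0,0,35,-10,0,0],[0,0,0,0,0,0,0]]'
python3 - <<'E'
from h import *
im=cap('wrist','w5'); cv2.imwrite('pics/w5z.png',cv2.resize(im[50:380,240:400],None,fx=1.8,fy=1.8))
E
```

```text
time: 10.55
tcp_pos: [0.5715, 0.0677, 0.107]
tool_rot: [-89.9, 0.0, -99.3]
ft_force: [-0.6, -0.2, 5.1]
gripper_width: 0.0001
time: 11.25
tcp_pos: [0.5768, 0.0666, 0.1069]
tool_rot: [-90.0, -0.0, -99.4]
ft_force: [-1.1, -2.2, 8.2]
gripper_width: 0.0003
time: 11.65
tcp_pos: [0.5704, 0.0267, 0.1247]
tool_rot: [-90.0, -0.2, -99.7]
ft_force: [0.9, -1.8, -0.8]
gripper_width: -0.0001
```

View pics/w5z.png

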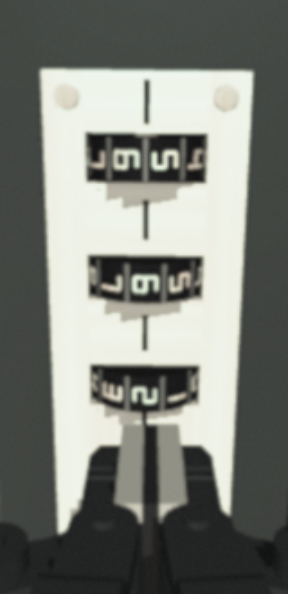

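```bash
python3 -m jog '[[0,0,0,-34,0,-6.5,0],[0,0,0,0,10,0,0],[0,0,0,0,5,0,0],[0,0,0,0,1,0,0],[0,0,0,0,0,0,0],[0,0,0,0,0,0,0]]'
python3 -m jog '[[0,0,0,0,0.4,0,0],[0,0,0,0,0,0,0]]'

```

```text
time: 12.3
tcp_pos: [0.5701, 0.066, 0.1082]
tool_rot: [-90.0, -0.0, -99.4]
ft_force: [0.1, 0.2, 0.5]
gripper_width: -0.0003
time: 12.5
tcp_pos: [0.5702, 0.0664, 0.108]
tool_rot: [-90.0, -0.0, -99.4]
ft_force: [0.1, -0.4, 0.4]
gripper_width: 0.0001
```

```bash
python3 -m jog '[[0,0,0,0,0.5,0,0],[0,0,0,0,0.4,0,0],[0,0,0,0,0,0,0]]'
python3 -m jog '[[0,0,0,0,0.4,0,0],[0,0,0,0,0,0,0]]'
python3 -m jog '[[0,0,0,0,0.3,0,0],[0,0,0,0,0,0,0]]'

```

```text
time: 12.8
tcp_pos: [0.5701, 0.0667, 0.1071]
tool_rot: [-90.0, -0.0, -99.3]
ft_force: [0.9, 0.1, 0.9]
gripper_width: 0.0002
time: 13.0
tcp_pos: [0.5703, 0.0667, 0.107]
tool_rot: [-90.0, -0.0, -99.3]
ft_force: [-0.2, 0.2, 4.3]
gripper_width: 0.0005
time: 13.2
tcp_pos: [0.5703, 0.0667, 0.1069]
tool_rot: [-90.0, -0.0, -99.3]
ft_force: [-1.5, 0.2, 5.9]
gripper_width: -0.0002
```

```bash
python3 -m jog '[[0,0,0,0,0.15,0,0],[0,0,0,0,0,1,0],[0,0,0,0,0,1,0],[0,0,0,0,0,1,0],[0,0,0,0,0,1,0],[0,0,0,0,0,1,0],[0,0,0,0,0,1,0],[0,0,0,0,0,1,0],[0,0,0,0,0,1,0],[0,0,0,0,0,0,0]]'
python3 -m jog '[[0,0,0,0,0,1.3,0],[0,0,0,0,0,0,0]]'
python3 -m jog '[[0,0,0,0,-3,0,0],[0,0,0,0,-5,0,0],[0,0,0,30,-10,0,0],[0,0,0,0,0,0,0],[0,0,0,0,0,0,0]]'
python3 - <<'E'
from h import *
im=cap('wrist','w6'); cv2.imwrite('pics/w6z.png',cv2.resize(im[50:380,240:400],None,fx=1.8,fy=1.8)); print(env.sense()['tcp_pos'])
E
```

```text
time: 14.2
tcp_pos: [0.5793, 0.0651, 0.107]
tool_rot: [-89.9, 0.0, -99.4]
ft_force: [0.2, -2.0, 6.3]
gripper_width: -0.0002
time: 14.4
tcp_pos: [0.5797, 0.065, 0.1069]
tool_rot: [-89.9, -0.0, -99.4]
ft_force: [-1.9, -0.6, 8.5]
gripper_width: -0.0001
time: 14.9
tcp_pos: [0.5743, 0.0348, 0.1242]
tool_rot: [-90.0, -0.0, -99.4]
ft_force: [0.2, -0.0, 0.4]
gripper_width: 0.0002
[0.5743137  0.03583814 0.12409194]
```

View pics/w6z.png

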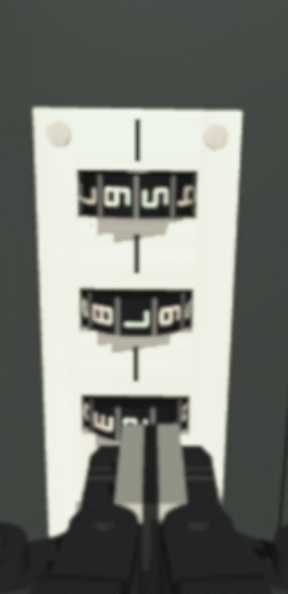

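Middle shows 7. Now the left wheel, rolled back towards the front.

```bash
python3 -m jog '[[0,0,0,-30,0,0,0],[0,0,0,-30,0,-1,0],[0,0,0,0,10,0,0],[0,0,0,0,5,0,0],[0,0,0,0,0,0,0],[0,0,0,0,0,0,0]]'
python3 -m jog '[[0,0,0,0,0.5,0,0],[0,0,0,0,0,0,0],[0,0,0,0,0,0,0]]'

```

```text
time: 15.55
tcp_pos: [0.5826, 0.0938, 0.1086]
tool_rot: [-90.1, -0.1, -99.4]
ft_force: [0.0, -0.1, 0.5]
gripper_width: 0.0002
time: 15.85
tcp_pos: [0.5832, 0.0946, 0.1088]
tool_rot: [-90.0, 0.0, -99.4]
ft_force: [-0.4, -0.2, 0.5]
gripper_width: -0.0003
```

```bash
python3 -m jog '[[0,0,0,0,0.8,0,0],[0,0,0,0,0.5,0,0],[0,0,0,0,0.3,0,0],[0,0,0,0,0,0,0]]'
python3 -m jog '[[0,0,0,0,0.3,0,0],[0,0,0,0,0,0,0]]'
python3 -m jog '[[0,0,0,0,0.3,0,0],[0,0,0,0,0,0,0]]'

```

```text
time: 16.25
tcp_pos: [0.5831, 0.095, 0.1071]
tool_rot: [-90.0, -0.0, -99.3]
ft_force: [0.5, -0.9, 1.3]
gripper_width: -0.0001
time: 16.45
tcp_pos: [0.5833, 0.095, 0.107]
tool_rot: [-90.0, -0.0, -99.3]
ft_force: [-0.4, -0.2, 3.9]
gripper_width: 0.0001
time: 16.65
tcp_pos: [0.5836, 0.0949, 0.107]
tool_rot: [-89.9, 0.0, -99.3]
ft_force: [-0.6, -0.5, 5.3]
gripper_width: 0.0003
```

```bash
python3 -m jog '[[0,0,0,0,0.1,-1,0],[0,0,0,0,0,-1,0],[0,0,0,0,0,-1,0],[0,0,0,0,0,-1,0],[0,0,0,0,0,-1,0],[0,0,0,0,0,-1,0],[0,0,0,0,0,-0.5,0],[0,0,0,0,0,0,0]]'
python3 -m jog '[[0,0,0,0,-3,0,0],[0,0,0,0,-5,0,0],[0,0,0,30,-10,0,0],[0,0,0,0,0,0,0],[0,0,0,0,0,0,0]]'
python3 - <<'E'
from h import *
im=cap('wrist','w7'); cv2.imwrite('pics/w7z.png',cv2.resize(im[50:380,240:400],None,fx=1.8,fy=1.8)); print(env.sense()['tcp_pos'])
E
```

```text
time: 17.45
tcp_pos: [0.578, 0.0959, 0.107]
tool_rot: [-89.8, 0.0, -99.4]
ft_force: [1.4, -1.4, 5.5]
gripper_width: -0.0001
time: 17.95
tcp_pos: [0.5713, 0.0657, 0.1242]
tool_rot: [-90.0, -0.0, -99.4]
ft_force: [0.3, -0.2, 0.2]
gripper_width: 0.0001
[0.57138798 0.06674262 0.12417965]
```

View pics/w7z.png

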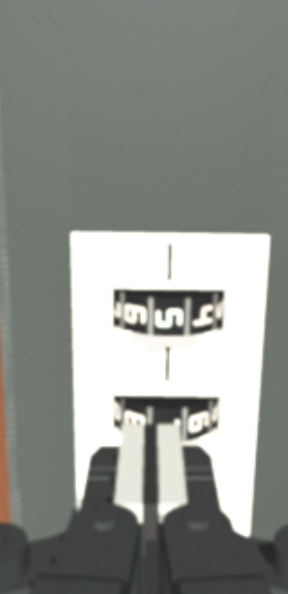

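```bash
python3 -m jog '[[0,0,0,-30,0,9,0],[0,0,0,0,10,0,0],[0,0,0,0,5,0,0],[0,0,0,0,0.5,0,0],[0,0,0,0,0,0,0],[0,0,0,0,0,0,0]]'
python3 -m jog '[[0,0,0,0,0.8,0,0],[0,0,0,0,0.5,0,0],[0,0,0,0,0,0,0]]'
python3 -m jog '[[0,0,0,0,0.3,0,0],[0,0,0,0,0,0,0]]'

```

```text
time: 18.6
tcp_pos: [0.5853, 0.094, 0.1088]
tool_rot: [-90.0, -0.0, -99.4]
ft_force: [1.0, -0.1, 0.2]
gripper_width: 0.0002
time: 18.9
tcp_pos: [0.5856, 0.0944, 0.1076]
tool_rot: [-90.0, 0.0, -99.4]
ft_force: [-0.6, -0.4, 0.0]
gripper_width: 0.0002
time: 19.1
tcp_pos: [0.5856, 0.0946, 0.1072]
tool_rot: [-90.0, 0.0, -99.3]
ft_force: [-0.2, -0.3, 0.2]
gripper_width: 0.0001
```

```bash
python3 -m jog '[[0,0,0,0,0.4,0,0],[0,0,0,0,0,0,0]]'
python3 -m jog '[[0,0,0,0,0.4,0,0],[0,0,0,0,0,0,0]]'

```

```text
time: 19.3
tcp_pos: [0.5857, 0.0946, 0.1071]
tool_rot: [-90.0, -0.0, -99.3]
ft_force: [0.1, -0.3, 2.0]
gripper_width: -0.0006
time: 19.5
tcp_pos: [0.5859, 0.0946, 0.107]
tool_rot: [-90.0, -0.0, -99.3]
ft_force: [-1.3, -0.0, 5.4]
gripper_width: -0.0001
```

```bash
python3 -m jog '[[0,0,0,0,0.25,0,0],[0,0,0,0,0,-1,0],[0,0,0,0,0,-1,0],[0,0,0,0,0,-1,0],[0,0,0,0,0,-1,0],[0,0,0,0,0,-1,0],[0,0,0,0,0,-1,0],[0,0,0,0,0,-1,0],[0,0,0,0,0,-1,0],[0,0,0,0,0,0,0]]'
python3 -m jog '[[0,0,0,0,0,-1,0],[0,0,0,0,0,-0.8,0],[0,0,0,0,0,0,0]]'
python3 -m jog '[[0,0,0,0,-3,0,0],[0,0,0,0,-5,0,0],[0,0,0,30,-10,0,0],[0,0,0,30,-5,0,0],[0,0,0,20,0,0,0],[0,0,0,0,0,0,0]]'
python3 - <<'E'
from h import *
im=cap('wrist','w8'); cv2.imwrite('pics/w8z.png',cv2.resize(im[50:380,240:400],None,fx=1.8,fy=1.8)); print(env.sense()['tcp_pos'])
E
```

```text
time: 20.5
tcp_pos: [0.5775, 0.0961, 0.1069]
tool_rot: [-90.0, -0.0, -99.3]
ft_force: [-1.1, -0.8, 8.3]
gripper_width: 0.0002
time: 20.8
tcp_pos: [0.5763, 0.0964, 0.1069]
tool_rot: [-89.9, 0.0, -99.3]
ft_force: [-0.4, -0.2, 8.0]
gripper_width: -0.0
time: 21.4
tcp_pos: [0.5613, 0.0131, 0.1288]
tool_rot: [-90.1, -0.2, -99.7]
ft_force: [-0.7, -0.4, -0.2]
gripper_width: -0.0002
[0.56201272 0.01573822 0.12887811]
```

View pics/w8z.png

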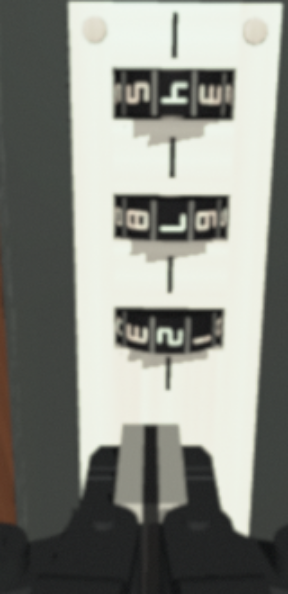

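The wheels read 4-7-2, each centred on its index line. Now I go down between the right wheel and the knob.

```bash
python3 -m jog '[[0,0,0,4,0,3.5,0],[0,0,0,0,0,0,0],[0,0,0,0,5,0,0],[0,0,0,0,10,0,0],[0,0,0,0,7,0,0],[0,0,0,0,0,0,0],[0,0,0,0,0,0,0]]'
python3 - <<'E'
from h import *
im=cap('wrist','w9'); im2=cap('scene','s9'); cv2.imwrite('pics/w9z.png',np.hstack([cv2.resize(im[50:380,240:400],None,fx=1.8,fy=1.8),cv2.resize(im2[170:280,240:380],(500,594))])); print(env.sense()['tcp_pos'])
E
```

```text
time: 22.15
tcp_pos: [0.5653, 0.0129, 0.1066]
tool_rot: [-90.1, -0.0, -99.3]
ft_force: [0.4, 1.0, -0.0]
gripper_width: -0.0002
[0.56585313 0.01282869 0.10721596]
```

View pics/w9z.png

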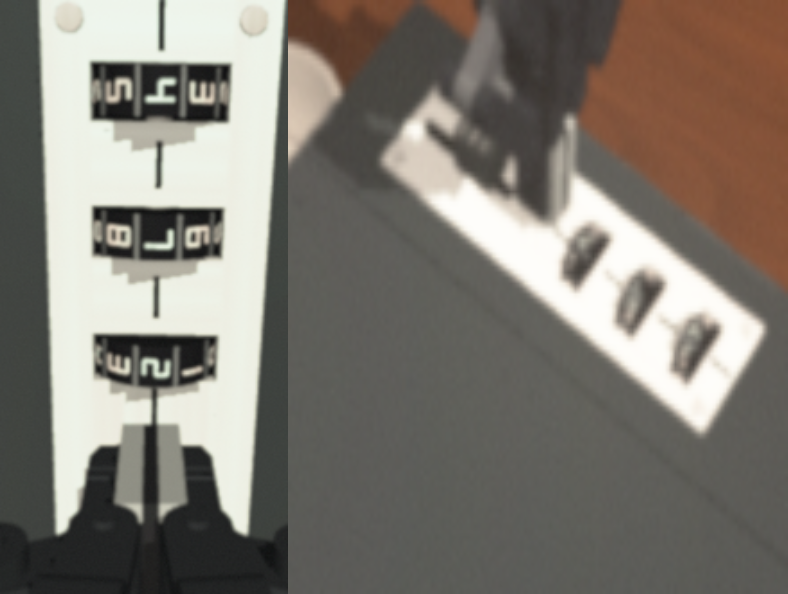

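```bash
python3 -m jog '[[0,0,0,2,0,0,0],[0,0,0,2,0,0,0],[0,0,0,2,0,0,0],[0,0,0,2,0,0,0],[0,0,0,2,0,0,0],[0,0,0,2,0,0,0],[0,0,0,0,0,0,0]]'
python3 -m jog '[[0,0,0,2,0,0,0],[0,0,0,2,0,0,0],[0,0,0,2,0,0,0],[0,0,0,0,0,0,0]]'
python3 -m jog '[[0,0,0,2,0,0,0],[0,0,0,2,0,0,0],[0,0,0,2,0,0,0],[0,0,0,0,0,0,0]]'
```

```text
time: 22.95
tcp_pos: [0.5636, 0.0004, 0.1071]
tool_rot: [-90.0, -0.0, -99.4]
ft_force: [-0.1, 0.3, -0.2]
gripper_width: -0.0001
time: 23.35
tcp_pos: [0.5629, -0.0044, 0.1072]
tool_rot: [-90.0, 0.1, -99.3]
ft_force: [-0.9, 3.4, 0.4]
gripper_width: -0.0
time: 23.75
tcp_pos: [0.5616, -0.0114, 0.1072]
tool_rot: [-90.0, -0.0, -99.4]
ft_force: [0.0, 3.0, 0.9]
gripper_width: 0.0
```

```bash
python3 -m jog '[[0,0,0,2,0,0,0],[0,0,0,2,0,0,0],[0,0,0,0,0,0,0]]'
python3 -m jog '[[0,0,0,2,0,0,0],[0,0,0,0,0,0,0]]'
python3 -m jog '[[0,0,0,1.5,0,0,0],[0,0,0,0,0,0,0]]'
```

```text
time: 24.05
tcp_pos: [0.5609, -0.0157, 0.1071]
tool_rot: [-90.0, -0.1, -99.4]
ft_force: [-0.7, 1.9, 1.1]
gripper_width: 0.0003
time: 24.25
tcp_pos: [0.5608, -0.0163, 0.1072]
tool_rot: [-90.0, 0.0, -99.3]
ft_force: [-0.3, 4.5, 0.2]
gripper_width: 0.0001
time: 24.45
tcp_pos: [0.5608, -0.0164, 0.1072]
tool_rot: [-90.0, 0.1, -99.3]
ft_force: [-0.7, 6.6, 0.0]
gripper_width: -0.0003
```

```bash
python3 -m jog '[[0,0,0,2,0,0,0],[0,0,0,2,0,0,0],[0,0,0,0,0,0,0],[0,0,0,0,0,0,0]]'
python3 -m jog '[[0,0,0,-8,0,0,0],[0,0,0,-8,0,0,0],[0,0,0,0,0,0,0],[0,0,0,0,-5,0,0],[0,0,0,0,-20,0,0],[0,0,0,0,-40,0,0],[0,0,0,0,-30,0,0],[0,0,0,0,0,0,0]]'
python3 - <<'E'
from h import *
im=cap('wrist','w10'); im2=cap('scene','s10');im3=cap('top','t10'); cv2.imwrite('pics/w10z.png',np.hstack([cv2.resize(im[0:400,200:420],None,fx=1.4,fy=1.4),cv2.resize(im2[160:370,170:430],(480,560))])); print(env.sense()['tcp_pos'],env.sense()['time'])
E
```

```text
time: 24.85
tcp_pos: [0.5608, -0.0165, 0.1073]
tool_rot: [-89.9, 0.4, -99.1]
ft_force: [-0.4, 12.2, -1.9]
gripper_width: 0.0001
time: 25.65
tcp_pos: [0.5657, -0.0076, 0.2068]
tool_rot: [-89.5, 0.0, -99.4]
ft_force: [0.3, 0.7, -1.1]
gripper_width: 0.0
[ 0.56192446 -0.00765676  0.20197954] 25.8
```

View pics/w10z.png

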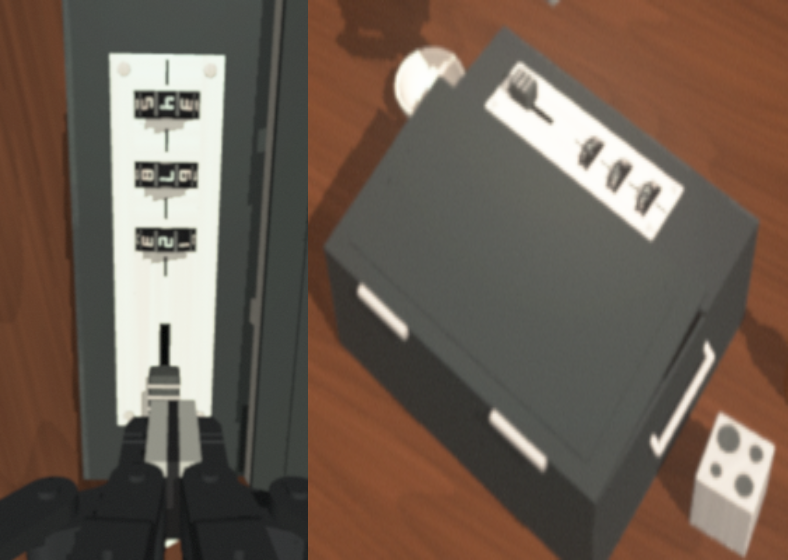

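```bash
python3 -m jog '[[0,0,0,0,0,0,0],[0,0,0,0,0,0,0]]'
python3 - <<'E'
from h import *
cap('scene','s11');cap('top','t11')
for q in ['bolt_knob','bottle','dish','dapping_block']:
    for c in ['scene','top']:
        r=nets.mark_of(q,c); print(q,c,[(round(x['score'],2),np.round(x['centre'],4).tolist()) for x in r[:1]])
s=env.sense();print(s['ft_force'],s['time'])
E
python3 - <<'E'
import cv2,numpy as np
a=cv2.imread('pics/s11.png')[160:370,170:430];b=cv2.imread('pics/scene0.png')[160:370,170:430]
cv2.imwrite('pics/cmp.png',cv2.resize(np.hstack([b,a]),(780,315*1)))
E
```

```text
time: 26.0
tcp_pos: [0.5616, -0.0069, 0.2009]
tool_rot: [-90.2, -0.0, -99.4]
ft_force: [0.3, -0.6, 0.0]
gripper_width: -0.0001
bolt_knob scene [(0.62, [0.5557, -0.0389, 0.108])]
bolt_knob top []
bottle scene [(0.73, [0.5781, 0.2516, 0.002])]
bottle top [(0.57, [0.5816, 0.2532, 0.0067])]
dish scene [(0.73, [0.5198, -0.1655, 0.0023])]
dish top []
dapping_block scene [(0.79, [0.6884, 0.2223, 0.0002])]
dapping_block top [(0.72, [0.6897, 0.2185, -0.0022])]
[-0.17035672 -0.14585389  0.23452783] 26.5
```

View pics/cmp.png

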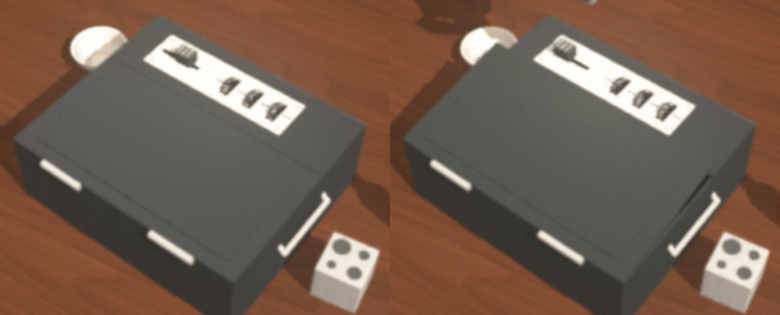

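The before/after pictures show the lid raised, the knob about 16 mm across, and the nearby things unmoved. I'm handing in.

```bash
python3 - <<'E'
from h import *
env.job_done(); print('done')
E
```

```text
the job is handed in; nothing more can be done
done
```

The strongbox is open: the wheels read 4-7-2, the bolt is drawn to its stop, and the lid has sprung ajar. I handed it in at about 26.5 s of the 72 s allowed; no verdict is reported.

- **Wheels:** I rolled each one with the shut fingertips, one at a time. The highest force I read was 8.5 N against the 20 N limit. The last wrist picture shows 4, 7 and 2 centred on their index lines.
- **Bolt:** I pushed the knob until it met the stop, where the force rose to 12 N with no further movement. The detector then put the knob 16 mm from where it started, against the nominal 15 mm. That is within its 4 mm accuracy.
- **Lid:** it is clearly raised in the scene picture, though I did not measure its angle.
- **Things beside the box:** the bottle, dish and dapping block were found within about 4 mm of their starting places, which is the detector's noise.
- **Gaps in the checks:** in the last top picture the detector missed the knob and the dish, so those two rest on the scene camera alone. The arm finished about 0.1 m above the plate, touching nothing.

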